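# Set sprung tweezers to the gap marked on a gauge disc

## Robot

A 7-joint arm with a two-finger parallel gripper is mounted at the origin on a cart in front of the work surface, level with it; the furniture and walls round the work are solid. World frame = base frame: x ahead of the robot, y to its left, z up, the work surface at z = 0. Lengths are in m, angles in degrees, forces in N, time in s.
With the tool pointing down it reaches from about 0.425 to 0.825 m from the base axis. Payload 3.6 kg.
Tool frame: the origin (TCP) lies midway between the tips of the shut fingers; the grasp point (between the pads) lies 19 mm behind it (tcp_to_grasp is the distance from the TCP to the grasp point, in m); z points along the fingers, y is the direction in which the jaws open and shut (so a half turn about z gives the same grasp; the last joint's range is limited). The gripper opens to 85 mm and grips with 20 to 120 N. Pads are 22 mm wide; open, the fingers measure 114 mm over their backs; the gripper's body (76 mm by 85 mm) begins 54 mm behind the grasp point. The pads swing forward as they close: fully open they stand 13 mm farther back than shut.
Start: joints at [74.341, 35.231, -0.722, 81.555, 0.464, 63.22, -2.315], TCP at [0.159, -0.63, 0.231] pointing down, gripper open.
Joint ranges: [-178.69, 178.69], [-17.37, 117.87], [-77.05, 75.6], [15.02, 138.74], [-78.02, 258.01], [0.78, 113.62], [-162.83, 162.83]. Speed limits (degrees/s): [159.86, 159.86, 180, 180, 180, 180, 180].

## Interface

Orientations are given as [roll, pitch, yaw] about the fixed x, y, z axes, in that order (R = Rz(yaw) Ry(pitch) Rx(roll)).
In Python, from workcell import get_obs, grab_frame, close_job, outline_of, tcp_to_grasp gives the robot as it stands.
- The arm moves only by the shell command python3 -m jog 'ROWS'. ROWS is JSON, one flat list of numbers, 7 for each row, row after row: the closure, from 0 (fully open) to 1 (shut), then the shift along the tool's x, y, z in m, then the turn, a rotation vector about the tool's x, y, z in degrees. In form: [hand, tx, ty, tz, rx, ry, rz, hand, tx, ty, tz, rx, ry, rz, ...]. A call has 1 to 8 rows; each row shifts and turns the commanded pose from where the row before left it, along the tool's axes as they then stand; what a row does not reach is not made up. A row lasts 1/12 s, in which the tool goes at most 41.7 mm and 7.16 degrees, less where a joint would pass 70% of its speed; a pose out of reach is approached as far as the arm can. A call is refused whole if a number of a shift passes 0.0417 or a number of a turn 7.16, either way. A call with a gripper value outside its range is refused whole. The fingers move at their own pace and stop on an object; the grip force is fixed at half the most. Time passes only in rows, so rows that do not move let the fingers close. It gives the time, the measured TCP pose, the force and the opening at its end, in the units of the state.
- get_obs(): the state, without advancing time (a new reading comes with each control period).
- grab_frame(name): name is "scene" or "top"; returns a dict with "pixels" (420x560x3 uint8, red, green, blue), "fx", "fy", "cx", "cy" (pixels), "pose" (4x4, takes a point from camera to world coordinates). Camera axes: x right, y up, looking along -z (the intrinsics and any distortion apply to the point x, -y, -z); pixel columns grow to the right and rows downward; lengths in m; the calibration is good to about 2 mm. A picture is of the moment at which its call begins. There is no depth.
- close_job(): hands the job in, once; it reports no verdict.
Trained networks look in a picture, given as the dict that the camera call returned (one of the last four; its "shot" number tells which), for a name from the list of things; names that differ only in an ending like _2 or _b are one class to them, and where a whole thing is asked for, a point or a joint stands for the part that bears it (a point fixed in the world has none). Each returns a list of dicts, best first, with "confidence" (0 to 1); they miss things now and then, are a little off and sometimes report something else, mostly with a low value. They report only what shows in the picture. A call takes as long as a camera call.
- outline_of(picture, thing): "pixels" (420x560 bool, what is visible of it) and "bbox" ([left, top, right, bottom] in pixels, round what is visible of it).
The state is a dict: "time": time; "joints": joint angles; "qd": joint speeds; "joint_torque": joint torques, N m; "ee_pos": TCP position; "orientation": TCP orientation; "ft_force": force on the tool from outside, world axes, zero at the start; "torque": the same for the moment, N m; "grip_width": opening from 0.0 (shut) to 1.0 (fully open).
Only numpy, scipy, OpenCV 4.12 (cv2) and the standard library are available. Lean on these libraries where they do the work, as an engineer would, in place of code of your own. Each camera call takes 0.05 s, during which the arm holds its last target.

## Task

Seat the flanged gauge disc in the round pocket of the blue metal stand, flange down and the white face with the black dot up. Then take the sprung tweezers from their rest and hold them level with the tips one to two centimetres above the disc, one tip each side of the dot, squeezed until the gap between the tips equals the width of the dot; keep that gap steady and finish while still holding them there. Never shut the tips together, and leave the other things on the bench alone.

Things in the scene. Friction and masses are not known exactly. Their poses are not given: they have to be found in the camera images.
- disc_center (a point): centre of the gauge disc (13 mm above its underside), z up. The disc is loose, about 60 g, lying on its flange at the start: aluminium flange 56 mm in diameter and 5 mm thick below, white round boss 40 mm in diameter from 5 to 26 mm height above it, to be gripped across the boss
- dot (a point): centre of the black dot, 12 mm in diameter, on the disc's white top face, 26 mm above its underside; z points out of the face. The dot's diameter is the wanted tip gap
- pocket (a point): centre of the mouth of the stand's pocket: round, with a black floor, 60 mm in diameter, 5 mm deep, in the top of the stand, z up. The top of the stand is 12 mm above the bench, the pocket's floor 7 mm
- stand: blue metal plate 90 x 90 x 12 mm, fixed to the bench, with the pocket in the middle of its top; origin at the centre of its underside
- disc: the gauge disc; origin at the centre of its underside (flange side), z towards the dotted face
- rest: grey tweezers rest, fixed: base 150 x 70 x 6 mm, two crossbars with their tops 30 mm above the bench at x = -60 and x = +42 mm of its frame (10 mm thick), with 10 mm high stops at y = +-43 mm. The tweezers lie on the bars; between the bars the fingers have room down to the base, 6 mm above the bench
- tweezers: sprung steel tweezers, 156 mm long, 10 mm high, 45 g, on edge on the rest; x along them to the tips, y across (squeezed this way), z up. Origin on the underside, midway between the two blue pads. The bow (hinge) is at x = -90 mm, the tips at x = +60 mm. Both leaves turn evenly about the bow; the flat blue pads, 24 mm long, are centred at x = 0 and become parallel when the tips are 12 mm apart
- tweezers_grip (a point): the middle between the two blue finger pads of the tweezers, half-way up (5 mm above their underside); 38 to 40 mm wide there when open. Squeeze here, across y: the width over the pads is about 26 mm when the tip gap is 12 mm, and each mm of squeeze at the pads closes the tips by about 1.5 to 1.7 mm
- tip_a (a point): tip of the leaf of the tweezers on their -y side (inner face, half-way up); 60 mm ahead of the pads along the tweezers' x
- tip_b (a point): tip of the leaf on their +y side (inner face, half-way up). The distance from tip_a to tip_b is the tip gap
- leaf_b (a joint): how far each leaf is squeezed, rad: 0 open (tip gap 32 mm), 0.067 at tip gap 12 mm, 0.1065 tips touching; tip gap = 32 mm - 300 mm x value. The spring takes about 1.5 N at the pads at the start of the squeeze and 7 to 8 N at tip gap 12 mm, and opens the tips again when let go
- electrode_arm_swivel (a joint): turn of the white jointed electrode holder that stands behind the balance, rad; about -1.2 at the start, when it points to the left, out of the way; a bystander
- beaker: small clear beaker, 53 mm wide, 68 mm high; a bystander; origin at its underside
- amber: amber bottle with black cap, 53 mm wide, 109 mm high; a bystander; origin at its underside
- dish: closed petri dish, 60 mm wide, 13 mm high; a bystander; origin at its underside
- drop_bottle: small dropper bottle, 33 mm wide, 90 mm high; a bystander; origin at its underside

How it is judged (in metres and radians):
On the way, in this order (a step that is already met when the one before it is completed fails the run):
1. the disc sits in the pocket, dot up, let go (horizontal distance between dot and pocket below 0.004 m and z of disc_center in the frame of pocket between 0.005 and 0.01 m and angle between dot's own z axis and vertical below 0.06 rad and contact force between disc and the fingers below 0.05 N), for 0.2 s.
2. the tweezers are held off the rest (height (world z) of tip_a above 0.055 m and contact force between tweezers and the fingers above 1 N and contact force between tweezers and rest below 0.05 N), for 0.1 s.
3. the tips stand each side of the dot at the dot's gap (distance between tip_a and tip_b between 0.01 and 0.014 m and horizontal distance between each of tip_a, tip_b and dot below 0.012 m and z of tip_a in the frame of dot between 0.004 and 0.035 m and z of tip_b in the frame of dot between 0.004 and 0.035 m and contact force between tweezers and the fingers above 1 N and contact force between tweezers and disc below 0.05 N and contact force between tweezers and rest below 0.05 N and contact force between tweezers and stand below 0.05 N), for 0.3 s.
At the end, for the whole second after the job is handed in: disc on the pocket's floor, within 4 mm of its centre, dot up and level; tweezers held still by the gripper alone, touching neither rest, stand nor disc; tip gap 10 to 14 mm; both tips 4 to 35 mm above the white face and within 12 mm of the dot's centre seen from above (all of step 3 and horizontal distance between dot and pocket below 0.004 m and z of disc_center in the frame of pocket between 0.005 and 0.01 m and angle between dot's own z axis and vertical below 0.06 rad and velocity of joint leaf_b between -0.03 and 0.03 rad/s and linear speed of tweezers below 0.02 m/s); the arm keeps its last pose, push and grip.
It fails at once if the tips are shut together (gap under 2 mm) (distance between tip_a and tip_b below 0.002 m).
It fails at once if a bystander (beaker, amber bottle, petri dish, dropper bottle) is pushed away or knocked over, or the electrode holder is pushed round (value of joint electrode_arm_swivel above -1 rad or distance of any of beaker, amber, dish, drop_bottle from where it was at the start of the episode above 0.02 m or angle between any of beaker, amber, dish, drop_bottle's own z axis and vertical above 0.4 rad).
It also fails if it takes over 54 s, if anything falls off the work surface, if the arm or the gripper's body presses on something with over 40 N, if the wrist force passes 120 N, or if a joint passes its speed limit or range.

## Working session

There is one attempt and no reset: what is moved stays moved. The work goes in short steps, Python scripts to look and compute and a shell command to move; the robot and the scene stay as the last step left them, time stands still between calls to the robot, and variables do not carry over. Pictures are saved under pics/ and viewed, and the job is handed in when it is done.

```bash
mkdir -p pics; ls
python3 - <<'E'
from workcell import *
import workcell,cv2
o=get_obs();print(o); print(tcp_to_grasp)
for n in("scene","top"):
    f=grab_frame(n);print(n,f["fx"],f["fy"],f["cx"],f["cy"],f["pose"],[k for k in f])
    cv2.imwrite(f"pics/{n}0.png",f["pixels"][:,:,::-1])
E
```

```text
pics
{'time': 0.0, 'joints': array([74.34189141, 35.29041954, -0.72520116, 81.64182503,  0.46498534,
       63.22137784, -2.31445846]), 'qd': array([-0.04643407, -0.03147659, -0.01290483,  0.16430175, -0.06203223,
        0.10787059, -0.00193061]), 'joint_torque': array([-7.50142988e-06, -4.69211698e+01,  2.58788690e-01, -1.71034384e+01,
        9.95008217e-03,  9.53356357e-03, -4.29841208e-06]), 'ee_pos': array([ 0.15862234, -0.62954305,  0.2301219 ]), 'orientation': array([-1.79849265e+02,  1.69621077e-03,  1.41461940e+01]), 'ft_force': array([-0.15813202, -0.60444296, -0.10111988]), 'torque': array([ 0.00708384, -0.02594964,  0.0122049 ]), 'grip_width': 1.0037233064529374}
0.0187
scene 486.5760598532069 486.5760598532069 280.52071386571845 203.27248406654462 [[-0.59123133  0.55638858 -0.58384695 -0.32546296]
 [-0.80641857 -0.39742201  0.43788678  0.60216081]
 [ 0.01160157  0.72971741  0.68365042  1.1030374 ]
 [ 0.          0.          0.          1.        ]] ['pixels', 'fx', 'fy', 'cx', 'cy', 'pose', 'shot']
top 534.6041430342927 534.6041430342927 275.4444270771145 214.18151066716533 [[ 0.0064225   0.97879107 -0.20476034  0.1610325 ]
 [-0.99997291  0.00554988 -0.0048357  -0.07869271]
 [-0.00359674  0.20478585  0.97880019  1.80723051]
 [ 0.          0.          0.          1.        ]] ['pixels', 'fx', 'fy', 'cx', 'cy', 'pose', 'shot']
```

View pics/scene0.png

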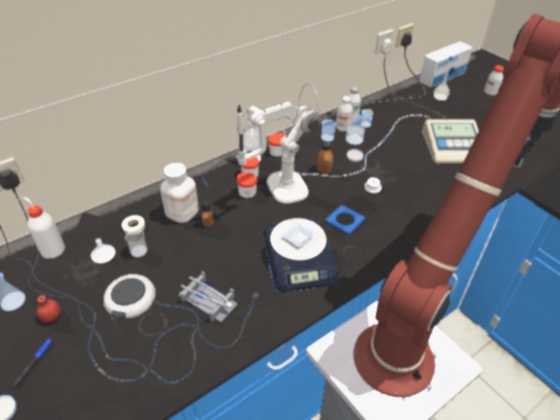

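View pics/top0.png

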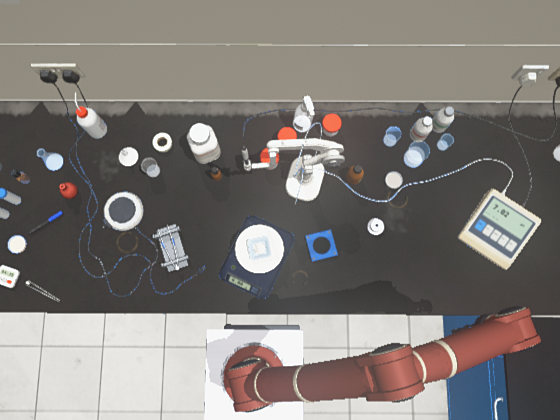

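```bash
cat > h.py <<'E'
from workcell import *
import numpy as np,cv2
def proj(f,P):
    T=np.linalg.inv(f["pose"]);p=np.atleast_2d(P)@T[:3,:3].T+T[:3,3]
    return np.c_[f["cx"]+f["fx"]*p[:,0]/-p[:,2], f["cy"]+f["fy"]*-p[:,1]/-p[:,2]]
def ray(f,uv,z):
    uv=np.atleast_2d(np.asarray(uv,float));d=np.c_[(uv[:,0]-f["cx"])/f["fx"],-(uv[:,1]-f["cy"])/f["fy"],-np.ones(len(uv))]@f["pose"][:3,:3].T
    o=f["pose"][:3,3];return o+d*((z-o[2])/d[:,2])[:,None]
def crop(f,uv,r,name,k=8):
    u,v=map(int,uv);c=f["pixels"][max(0,v-r):v+r,max(0,u-r):u+r,::-1]
    cv2.imwrite(name,cv2.resize(c,None,fx=k,fy=k,interpolation=cv2.INTER_CUBIC))
def cen(m):
    v,u=np.nonzero(m);return np.array([u.mean(),v.mean()])
E
python3 - <<'E'
from h import *
for n in("scene","top"):
    f=grab_frame(n)
    for t,z in(("disc",.013),("dot",.026),("stand",.009),("pocket",.012),("rest",.01),("tweezers",.035),("beaker",.03),("amber",.05),("dish",.006),("drop_bottle",.04)):
        try:
            for r in outline_of(f,t)[:2]:
                c=cen(r["pixels"]);print(n,t,round(r["confidence"],2),r["bbox"],c.round(1),r["pixels"].sum(),ray(f,c,z).round(4)[0])
        except Exception as e:print(n,t,e)
    np.save(f"{n}0.npy",f["pixels"])
    if n=="top":
        a=f["pixels"][205:270,300:400,::-1];b=f["pixels"][215:285,130:220,::-1]
    else:
        a=f["pixels"][165:240,320:400,::-1];b=f["pixels"][260:335,160:270,::-1]
    for q,s in((a,"a"),(b,"b")):cv2.imwrite(f"pics/{n}_{s}.png",cv2.resize(q,None,fx=7,fy=7,interpolation=cv2.INTER_NEAREST))
E
```

```text
scene disc 0.45 [365.2, 179.1, 382.7, 191.3] [373.1 185.6] 154 [ 0.4925 -0.406   0.013 ]
scene dot 0.56 [368.7, 179.0, 377.6, 195.2] [373.  185.8] 165 [ 0.4825 -0.3932  0.026 ]
scene stand 0.75 [326.9, 204.1, 365.9, 233.7] [344.8 219.8] 685 [ 0.4281 -0.2194  0.009 ]
scene pocket 0.8 [325.1, 204.5, 365.1, 239.9] [344.3 219.8] 646 [ 0.4267 -0.2161  0.012 ]
scene pocket 0.5 [363.7, 176.8, 382.9, 194.0] [372.8 185.6] 175 [ 0.4942 -0.4061  0.012 ]
scene rest 0.7 [193.4, 295.1, 222.7, 302.0] [203.4 297.4] 17 [0.4281 0.2938 0.01  ]
scene rest 0.6 [179.2, 270.1, 238.4, 322.1] [208.8 299.2] 1254 [0.4144 0.2848 0.01  ]
scene tweezers 0.51 [194.4, 283.3, 230.4, 308.7] [217.  299.1] 75 [0.3852 0.2744 0.035 ]
scene beaker 0.8 [120.8, 229.0, 147.5, 259.8] [136.  242.9] 463 [0.7009 0.3636 0.03  ]
scene amber 0.95 [319.5, 142.9, 336.5, 172.6] [324.9 158.5] 341 [ 0.6686 -0.3354  0.05  ]
scene amber 0.73 [347.5, 151.4, 362.0, 159.8] [354.7 155.4] 158 [ 0.6214 -0.4334  0.05  ]
scene dish 0.68 [349.0, 154.4, 360.9, 162.0] [354.8 155.3] 146 [ 0.6612 -0.4773  0.006 ]
scene drop_bottle 0.78 [202.2, 203.4, 
[... 403 characters left out ...]
]
top pocket 0.48 [166.4, 234.2, 176.1, 269.9] [170.9 247.8] 33 [0.418  0.2838 0.012 ]
top rest 0.71 [153.6, 228.1, 185.6, 271.6] [171.5 247.9] 876 [0.4181 0.2819 0.01  ]
top tweezers 0.42 [171.2, 240.0, 175.8, 271.0] [175.9 260.6] 34 [0.3722 0.2605 0.035 ]
top tweezers 0.28 [369.0, 218.3, 384.4, 235.4] [375.3 227.3] 192 [ 0.4887 -0.4063  0.035 ]
top beaker 0.63 [141.9, 154.4, 158.7, 177.2] [150.4 167.1] 251 [0.697  0.3642 0.03  ]
top amber 0.61 [347.8, 162.6, 364.2, 183.9] [354.8 174.7] 251 [ 0.6676 -0.3397  0.05  ]
top dish 0.57 [384.2, 171.9, 402.4, 188.6] [393.2 180.4] 243 [ 0.6604 -0.4796  0.006 ]
top drop_bottle 0.44 [211.3, 166.4, 224.4, 178.5] [215.7 174. ] 116 [0.6706 0.1359 0.04  ]
```

View pics/top_a.png

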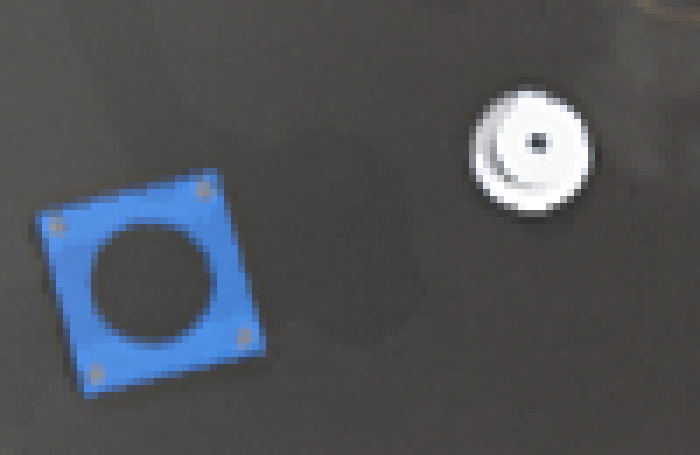

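View pics/top_b.png

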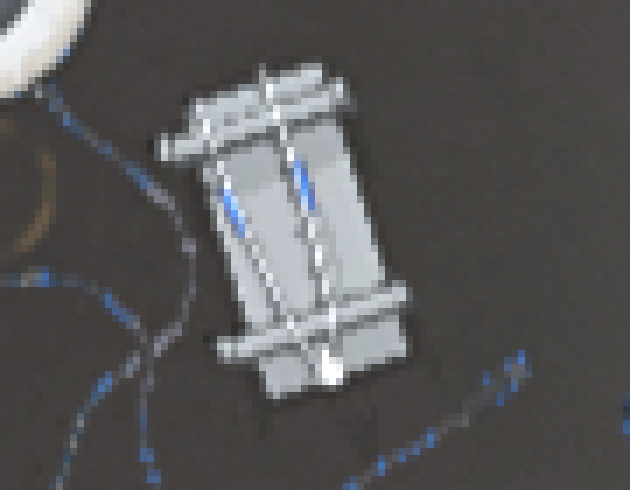

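View pics/scene_a.png

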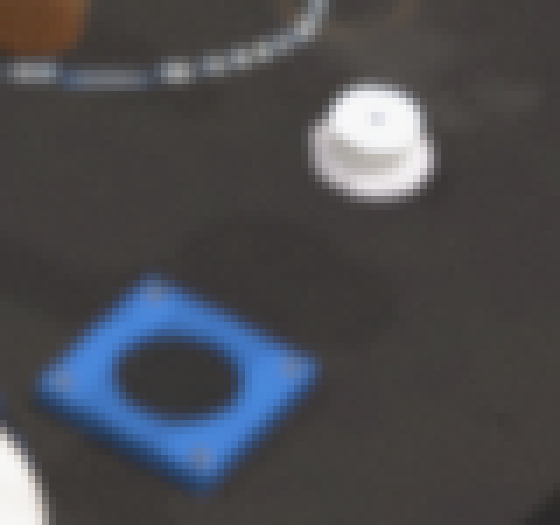

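View pics/scene_b.png

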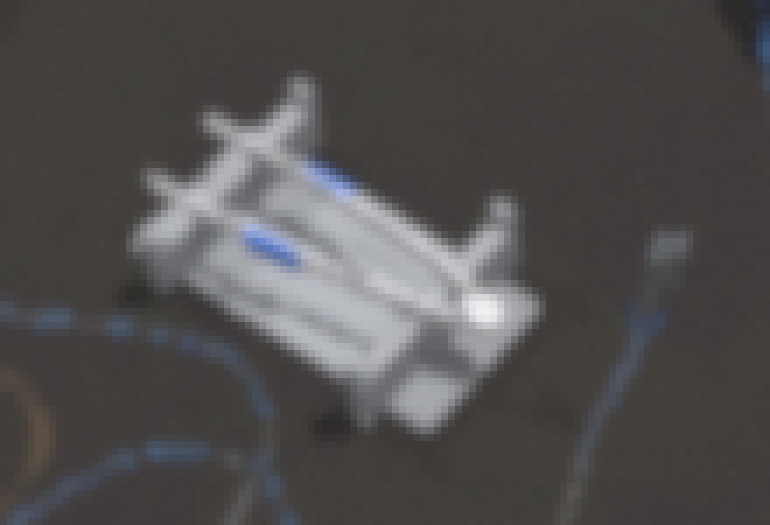

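```bash
cat > m.py <<'E'
from h import *
def blue(f,box):
    l,t,r,b=box;p=f["pixels"].astype(float)
    s=np.clip((p[:,:,2]-p[:,:,0])/120,0,1);w=np.zeros(s.shape);w[t:b,l:r]=s[t:b,l:r];return w
def wc(w):
    v,u=np.mgrid[:w.shape[0],:w.shape[1]];return np.array([(u*w).sum(),(v*w).sum()])/w.sum()
def model_fit(f,polys,mask,x0):
    pass
E
python3 - <<'E'
from m import *
B={"scene":[(322,200,370,238),(360,172,388,198),(180,268,242,325)],"top":[(302,226,342,266),(364,214,390,240),(148,220,192,275)]}
for n in("scene","top"):
    f=grab_frame(n);w=blue(f,B[n][0])
    m=(w>.4).astype(np.uint8);cs,_=cv2.findContours(m,cv2.RETR_CCOMP,cv2.CHAIN_APPROX_NONE)
    cs=sorted(cs,key=cv2.contourArea);
    outer=cs[-1];fill=np.zeros_like(m);cv2.drawContours(fill,[outer],-1,1,-1);fill=(fill>0)
    # soft: filled weight
    hole=np.zeros_like(m);cv2.drawContours(hole,[cs[-2]],-1,1,-1)
    W=np.maximum(w,hole); print(n,"fill",wc(W),ray(f,wc(W),.012 if n=="top" else .008)[0].round(4))
    hw=hole*(1-w);print(" hole",wc(hw),ray(f,wc(hw),.012)[0].round(4),cv2.minAreaRect(outer))
    c=cv2.minAreaRect(outer);g=ray(f,cv2.boxPoints(c),.012);print(g.round(3)[:, :2].tolist(), np.degrees(np.arctan2(*(g[1]-g[0])[[1,0]])))
    l,t,r,b=B[n][1];p=f["pixels"].astype(float).mean(2);s=np.zeros(p.shape);s[t:b,l:r]=np.clip((p[t:b,l:r]-70)/150,0,1)
    print(" disc blob",wc(s),ray(f,wc(s),.008)[0].round(4),s.sum())
    s2=np.zeros(p.shape);
    uv=proj(f,[[.490,-.409,.026]])[0];print(uv)
    w2=blue(f,B[n][2])*(1); m2=(w2>.2).astype(np.uint8);k,lab,st,ce=cv2.connectedComponentsWithStats(m2)
    for i in range(1,k):
        if st[i,4]>3: c=wc(w2*(lab==i));print(" pad",st[i,4],c,ray(f,c,.035)[0].round(4),ray(f,c,.04)[0].round(4))
E
```

```text
scene fill [344.94769826 219.02012895] [ 0.431 -0.223  0.008]
 hole [344.8746499  218.57649421] [ 0.4299 -0.2211  0.012 ] ((344.7641296386719, 218.92453002929688), (33.703617095947266, 23.79650115966797), 29.05460548400879)
[[0.459, -0.16], [0.511, -0.254], [0.398, -0.28], [0.353, -0.188]] -60.88282588924975
 disc blob [373.11654131 184.65272978] [ 0.5    -0.4142  0.008 ] 207.7088888888889
[374.82479364 182.8008288 ]
 pad 27 [206.91084695 285.19762259] [0.4404 0.2732 0.035 ] [0.4368 0.2747 0.04  ]
 pad 40 [198.20368705 294.70863309] [0.4266 0.3078 0.035 ] [0.4231 0.3091 0.04  ]
 pad 8 [183.58189655 323.88793103] [0.3691 0.382  0.035 ] [0.3658 0.383  0.04  ]
top fill [321.06998732 245.02646912] [ 0.4307 -0.2251  0.012 ]
 hole [321.05400345 244.91901318] [ 0.431  -0.2251  0.012 ] ((321.12744140625, 244.98849487304688), (27.387779235839844, 27.177427291870117), 75.3791275024414)
[[0.464, -0.169], [0.488, -0.259], [0.398, -0.281], [0.374, -0.192]] -74.89613517025225
 disc blob [375.65461184 226.11583591] [ 0.4977 -0.4128  0.008 ] 219.1222222222222
[375.56065242 227.36422266]
 pad 19 [172.88089888 240.86666667] [0.4384 0.2735 0.035 ] [0.4376 0.2725 0.04  ]
 pad 6 [149.54779412 240.05514706] [0.4407 0.352  0.035 ] [0.4399 0.3508 0.04  ]
 pad 15 [162.76824034 244.68154506] [0.4253 0.3068 0.035 ] [0.4245 0.3057 0.04  ]
```

```bash
cat >> m.py <<'E'
def sil_centroid(f,parts):
    # parts: list of Nx3 point sets, each convex silhouettes; union centroid at 8x
    S=16;polys=[proj(f,p) for p in parts];al=np.vstack(polys);o=np.floor(al.min(0))-2;sz=(np.ceil(al.max(0))+3-o)*S
    im=np.zeros((int(sz[1]),int(sz[0])),np.uint8)
    for p in polys:
        h=cv2.convexHull(((p-o+.5)*S).astype(np.int32));cv2.fillConvexPoly(im,h,1)
    v,u=np.nonzero(im);return np.array([u.mean(),v.mean()])/S-.5+o, im.sum()/S/S
def circ(x,y,z,r):
    t=np.linspace(0,6.283,60);return np.c_[x+r*np.cos(t),y+r*np.sin(t),0*t+z]
def disc_parts(x,y,z=0):
    return [np.vstack([circ(x,y,z,.028),circ(x,y,z+.005,.028)]),np.vstack([circ(x,y,z+.005,.02),circ(x,y,z+.026,.02)])]
def solve(f,partsfn,uv,x0):
    x=np.array(x0,float)
    for _ in range(6):
        c,_a=sil_centroid(f,partsfn(*x));
        z=.01;d=ray(f,uv,z)[0]-ray(f,c,z)[0];x+=d[:2]
    return x,_a
def disc_blob(f,box):
    l,t,r,b=box;p=f["pixels"].astype(float).mean(2);s=np.zeros(p.shape);s[t:b,l:r]=np.clip((p[t:b,l:r]-60)/130,0,1)
    s[t:b,l:r]=np.where(p[t:b,l:r]>150,1,s[t:b,l:r]);return wc(s),s.sum()
DB={"scene":(360,172,388,198),"top":(364,214,390,240)}
E
python3 - <<'E'
from m import *
for n in("scene","top"):
    f=grab_frame(n);uv,a=disc_blob(f,DB[n]);print(n,uv,a,solve(f,disc_parts,uv,(.495,-.41)))
    f2=f
    b={"scene":[(477/7,299/7),(298/7,85/7)],"top":[(332/7,365/7)]}[n]
    o={"scene":(160,260),"top":(130,215)}[n]
    bow={"scene":(484/7-.5+160,305/7-.5+260),"top":(332/7-.5+130,365/7-.5+215)}[n];print("bow",ray(f,bow,.04)[0])
    print("tips z.04",ray(f,np.array({"scene":[(212/7,120/7),(155/7,180/7)],"top":[(266/7,72/7),(205,0)]}[n])-.5+o,.04).round(4))
E
```

```text
scene [373.07405923 184.45906304] 255.92820512820512 (array([ 0.50075093, -0.41478766]), np.float64(189.75))
bow [0.35316077 0.25773822 0.04      ]
tips z.04 [[0.4896 0.2982 0.04  ]
 [0.4766 0.33   0.04  ]]
top [375.74698577 225.9485097 ] 255.41282051282053 (array([ 0.49923943, -0.41421156]), np.float64(213.2734375))
bow [0.35139358 0.25513352 0.04      ]
tips z.04 [[ 0.4922  0.2931  0.04  ]
 [ 0.5308 -0.2693  0.04  ]]
```

```bash
python3 -m jog '[0,0.0274,-0.0089,0.008,0,0,0, 0,0.0274,-0.0089,0.008,0,0,0, 0,0.0274,-0.0089,0.008,0,0,0, 0,0.0274,-0.0089,0.008,0,0,0, 0,0.0274,-0.0089,0.008,0,0,0, 0,0.0274,-0.0089,0.008,0,0,0, 0,0.0274,-0.0089,0.008,0,0,0, 0,0.0274,-0.0089,0.008,0,0,0]'; python3 -m jog '[0,0.0274,-0.0089,0.008,0,0,0, 0,0.0274,-0.0089,0.008,0,0,0, 0,0.0274,-0.0089,0.008,0,0,0, 0,0.0274,-0.0089,0.008,0,0,0, 0,0.0274,-0.0089,0.008,0,0,0, 0,0.0274,-0.0089,0.008,0,0,0]'
```

```text
time: 2.07
ee_pos: [0.3551, -0.507, 0.1671]
orientation: [180.0, -0.0, 14.1]
ft_force: [-0.4, 0.0, -0.2]
grip_width: 0.997
time: 2.57
ee_pos: [0.5016, -0.415, 0.1191]
orientation: [180.0, -0.0, 14.1]
ft_force: [0.5, -0.2, -0.3]
grip_width: 0.998
```

```bash
python3 -m jog '[0,-0.001,0,0.009,0,0,-7, 0,0,0,0.009,0,0,-7, 0,0,0,0.009,0,0,-7, 0,0,0,0.009,0,0,-7, 0,0,0,0.009,0,0,-7, 0,0,0,0.009,0,0,-7, 0,0,0,0.009,0,0,-7, 0,0,0,0.009,0,0,-7]'; python3 -m jog '[0,0,0,0.009,0,0,-7, 0,0,0,0.009,0,0,-7, 0,0,0,0.009,0,0,-7, 0,0,0,0.0085,0,0,-7, 0,0,0,0.005,0,0,-7, 0,0,0,0,0,0,0]'
python3 - <<'E'
from m import *
for n in("scene","top"):
    f=grab_frame(n);crop(f,proj(f,[[.5,-.415,.03]])[0],40,f"pics/g1{n}.png",7)
E
```

```text
time: 3.23
ee_pos: [0.4994, -0.4162, 0.0469]
orientation: [180.0, 0.0, 70.5]
ft_force: [-0.3, -0.3, -0.4]
grip_width: 1.001
time: 3.73
ee_pos: [0.4982, -0.416, 0.0052]
orientation: [-179.9, -0.1, 105.2]
ft_force: [-0.4, -0.5, 0.2]
grip_width: 0.997
```

View pics/g1scene.png

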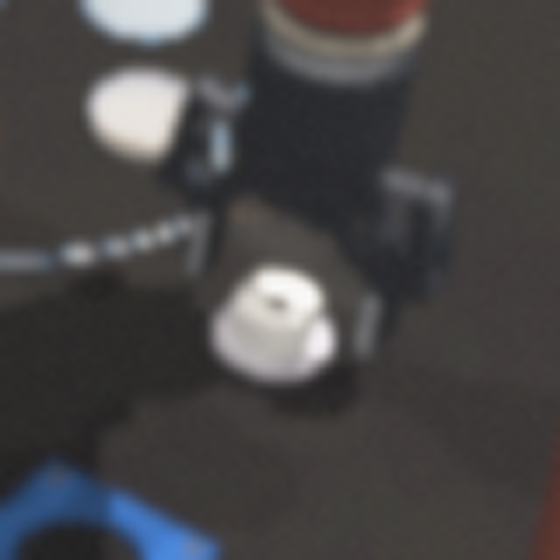

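```bash
python3 -m jog '[0.6,0,0,0.0,0,0,0,0.6,0,0,0.0,0,0,0,0.6,0,0,0.0,0,0,0,0.6,0,0,0.0,0,0,0,0.6,0,0,0.0,0,0,0,0.6,0,0,0.0,0,0,0]'; python3 -m jog '[0.6,0,0,0,0,0,0,0.6,0,0,0,0,0,0]'
```

```text
time: 4.33
ee_pos: [0.5, -0.4162, 0.0077]
orientation: [179.9, 0.1, 105.1]
ft_force: [-0.5, -0.4, 4.4]
grip_width: 0.44
time: 4.5
ee_pos: [0.5001, -0.4162, 0.0077]
orientation: [179.9, 0.1, 105.1]
ft_force: [0.6, -0.1, 5.8]
grip_width: 0.442
```

```bash
python3 -m jog '[0.3,0,0,-0.003,0,0,0,0.1,0,0,0,0,0,0,0.1,0,0,0.0,0,0,0,0.1,0,0,0.0,0,0,7,0.1,0,0,0,0,0,7,0.1,0,0,0,0,0,7,0.1,0,0,0,0,0,7,0.1,0,0,0,0,0,7]';python3 -m jog '[0.1,0,0,0.0,0,0,7,0.1,0,0,0.0,0,0,7,0.1,0,0,0,0,0,7,0.1,0,0,0,0,0,7,0.1,0,0,0,0,0,7,0.1,0,0,0,0,0,7,0.1,0,0,0,0,0,7,0.1,0,0,0,0,0,7]'
python3 -m jog '[0.3,0,0,0.0,0,0,0,0.6,0,0,0.0,0,0,0,0.6,0,0,0,0,0,0,0.6,0,0,0,0,0,0,0.6,0,0,0,0,0,0,0.6,0,0,0,0,0,0]'
```

```text
time: 5.17
ee_pos: [0.4989, -0.4157, 0.0093]
orientation: [-179.9, -0.0, 69.8]
ft_force: [-0.1, -0.2, -0.2]
grip_width: 0.9
time: 5.83
ee_pos: [0.4991, -0.4156, 0.0093]
orientation: [-179.9, 0.0, 13.8]
ft_force: [0.5, 0.8, 0.1]
grip_width: 0.903
time: 6.33
ee_pos: [0.4995, -0.416, 0.01]
orientation: [-180.0, -0.0, 14.2]
ft_force: [-0.2, -0.1, 2.3]
grip_width: 0.446
```

Run:
```python
from m import *
f=grab_frame("scene");print(proj(f,[[.4995,-.416,.026],[.4995,-.416,.0265]]))
crop(f,(374,184),20,"pics/g2scene.png",16)
uv,a=disc_blob(f,DB["scene"]);print(uv,a)
```

```text
[[374.34493892 180.54742844]
 [374.3659156  180.43603485]]
[375.41597959 184.91260384] 164.825641025641
```

View pics/g2scene.png

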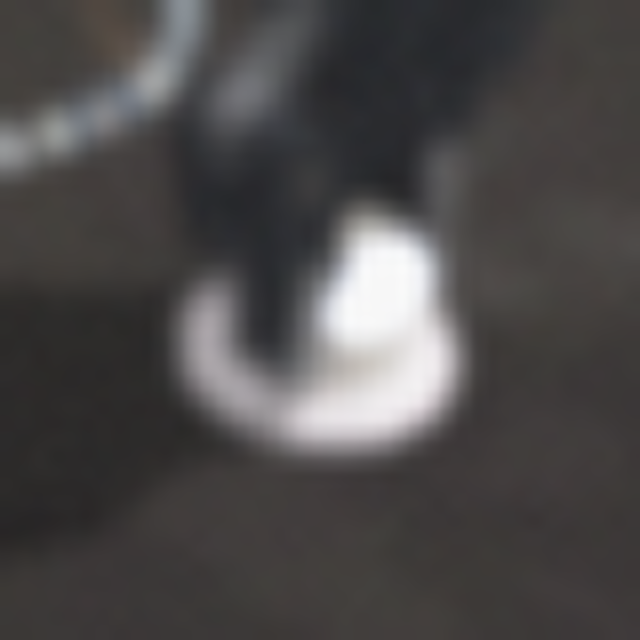

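```bash
cat >> m.py <<'E'
SB={"scene":(322,200,370,238),"top":(302,226,342,266)}
def stand_parts(x,y,z0=0,a=np.radians(15)):
    c=np.array([[1,1],[1,-1],[-1,-1],[-1,1]])*.045;R=np.array([[np.cos(a),-np.sin(a)],[np.sin(a),np.cos(a)]]);c=c@R.T+[x,y]
    return [np.vstack([np.c_[c,np.zeros(4)+z0],np.c_[c,np.zeros(4)+.012]])]
E
python3 - <<'E'
from m import *
for n in("scene","top"):
    f={"pixels":np.load(n+"0.npy")};g=grab_frame(n);f={**g,**f}
    p=f["pixels"].astype(float);w=np.zeros(p.shape[:2]);l,t,r,b=SB[n];
    s=np.clip((p[:,:,2]-p[:,:,0]-10)/80,0,1);w[t:b,l:r]=s[t:b,l:r]
    # fill hole via convex hull interior
    m=(w>.5).astype(np.uint8);cs,_=cv2.findContours(m,cv2.RETR_EXTERNAL,cv2.CHAIN_APPROX_NONE);h=cv2.convexHull(max(cs,key=cv2.contourArea))
    F=np.zeros_like(m);cv2.fillConvexPoly(F,h,1);F=cv2.erode(F,np.ones((3,3)));w=np.maximum(w,F)
    print(n,wc(w),w.sum(),solve(f,stand_parts,wc(w),(.43,-.224)))
E
```

```text
scene [344.91791154 219.08053618] 684.4750000000001 (array([ 0.43304153, -0.22499062]), np.float64(666.125))
top [321.05589256 244.98390793] 741.8249999999999 (array([ 0.43171956, -0.22553837]), np.float64(720.08984375))
```

```bash
python3 -m jog '[0.6,0,0,-0.02,0,0,0,0.6,0,0,-0.02,0,0,0]'; python3 -m jog '[0.6,-0.00236,-0.0251,0,0,0,0,0.6,-0.00236,-0.0251,0,0,0,0,0.6,-0.00236,-0.0251,0,0,0,0,0.6,-0.00236,-0.0251,0,0,0,0,0.6,-0.00236,-0.0251,0,0,0,0,0.6,-0.00236,-0.0251,0,0,0,0,0.6,-0.00236,-0.0251,0,0,0,0,0.6,-0.00236,-0.0251,0,0,0,0]'; python3 -m jog '[0.6,0,0,0.015,0,0,0,0.6,0,0,0.007,0,0,0,0.6,0,0,0,0,0,0]'
python3 - <<'E'
from m import *
print(get_obs()["ee_pos"])
for n in("scene","top"):
    f=grab_frame(n);crop(f,proj(f,[[.432,-.226,.02]])[0],30,f"pics/p1{n}.png",10)
E
```

```text
time: 6.65
ee_pos: [0.4979, -0.4151, 0.0484]
orientation: [-179.8, 0.2, 14.2]
ft_force: [0.0, -0.9, 0.0]
grip_width: 0.435
time: 7.32
ee_pos: [0.4314, -0.225, 0.0497]
orientation: [180.0, -0.0, 14.1]
ft_force: [-0.2, 0.3, -0.9]
grip_width: 0.441
time: 7.57
ee_pos: [0.4313, -0.2259, 0.0266]
orientation: [-179.9, 0.1, 14.1]
ft_force: [0.2, 0.8, -0.6]
grip_width: 0.441
[ 0.43132544 -0.22591099  0.02657806]
```

View pics/p1scene.png

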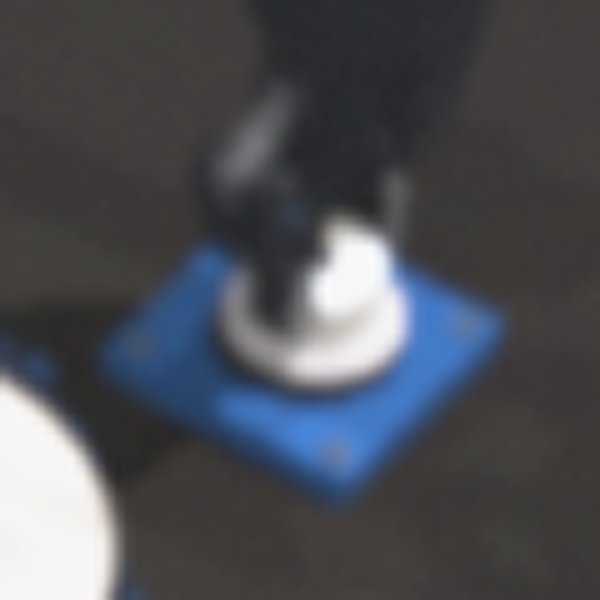

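View pics/p1top.png

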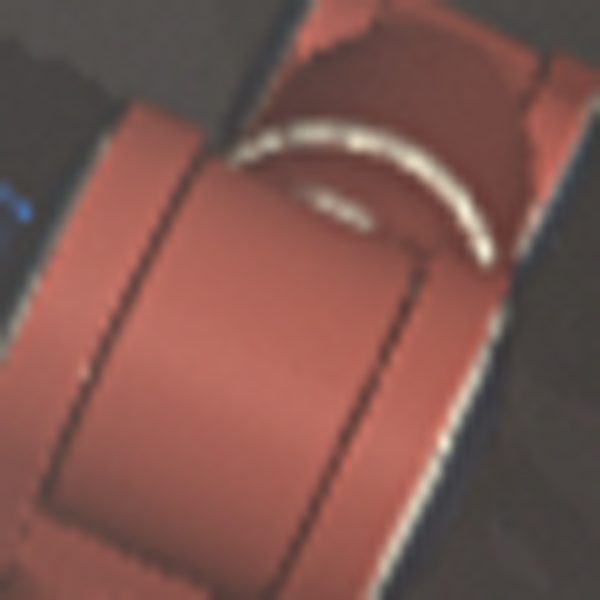

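Run:
```python
from m import *
from scipy.optimize import least_squares
f=grab_frame("scene");o=proj(f,[[.432,-.226,.02]])[0].astype(int)-30
p=f["pixels"].astype(float);wh=p.min(2)  # white: min channel high ; blue: red low
zb=get_obs()["ee_pos"][2]-.010
# cost: sample red channel along normals of flange lower silhouette; find half-level crossing
x=np.array([.4325,-.225])
for it in range(5):
    P=np.vstack([circ(*x,zb,.028),circ(*x,zb+.005,.028)]);h=cv2.convexHull(proj(f,P).astype(np.float32))[:,0]
    c=h.mean(0);res=[];ns=[]
    for a in np.radians(np.r_[-10:100:5,120:190:5]): # image angles, v down
        d=np.array([np.cos(a),np.sin(a)])
        # ray-hull intersection
        rr=np.linspace(4,16,600);ins=[cv2.pointPolygonTest(h.reshape(-1,1,2),tuple(map(float,c+d*r)),False)>=0 for r in rr];r0=rr[np.sum(ins)-1]
        s=np.linspace(r0-3,r0+4,141);q=c+s[:,None]*d
        val=cv2.remap(wh.astype(np.float32),q[:,0].astype(np.float32).reshape(1,-1),q[:,1].astype(np.float32).reshape(1,-1),cv2.INTER_LINEAR)[0]
        hi=val[:50].max();lo=val[-60:].min()
        if hi<130: continue
        k=np.nonzero(val>(hi+lo)/2)[0].max()
        res.append(s[k]-r0);ns.append(d)
    res=np.array(res);ns=np.array(ns);sol,*_=np.linalg.lstsq(np.c_[ns,np.ones(len(ns))],res,rcond=None)
    J=(ray(f,c+sol[:2],.02)-ray(f,c,.02))[0][:2];x=x+J
    print(len(res),sol.round(3),np.std(res-np.c_[ns,np.ones(len(ns))]@sol).round(3),x.round(4))
```

```text
31 [ 0.341 -1.031  0.512] 0.107 [ 0.4354 -0.229 ]
29 [-0.005  0.145  0.605] 0.057 [ 0.4349 -0.2286]
29 [ 0.014 -0.015  0.594] 0.05 [ 0.4349 -0.2286]
29 [-0.009 -0.014  0.608] 0.052 [ 0.435  -0.2287]
29 [0.002 0.008 0.593] 0.052 [ 0.4349 -0.2286]
```

```bash
cat > arc.py <<'E'
from m import *
def edgefit(f,img,o,k,partsfn,x,angs,inside_hi,it=5,const=True,zr=.02,lo_r=3):
    # img: single channel float; pixel (u,v)-> img coords ((u-o)+.5)*k-.5
    for _ in range(it):
        h=cv2.convexHull(proj(f,np.vstack(partsfn(*x))).astype(np.float32))[:,0];c=h.mean(0);res=[];ns=[]
        for a in np.radians(angs):
            d=np.array([np.cos(a),np.sin(a)]);rr=np.linspace(3,40,3000)
            ins=[cv2.pointPolygonTest(h.reshape(-1,1,2),tuple(map(float,c+d*r)),False)>=0 for r in rr];r0=rr[np.sum(ins)-1]
            e=1e-3
            s=np.linspace(r0-lo_r,r0+4,141);q=((c+s[:,None]*d)-o+.5)*k-.5
            val=cv2.remap(img,q[:,0].astype(np.float32).reshape(1,-1),q[:,1].astype(np.float32).reshape(1,-1),cv2.INTER_LINEAR)[0]
            hi=val[:60].max();lo=val[-60:].min()
            if hi<inside_hi: continue
            kk=np.nonzero(val>(hi+lo)/2)[0].max();res.append(s[kk]-r0);ns.append(d)
        res=np.array(res);ns=np.array(ns);A=np.c_[ns,np.ones(len(ns))]
        sol,*_=np.linalg.lstsq(A,res,rcond=None)
        x=np.array(x)+(ray(f,c+sol[:2],zr)-ray(f,c,zr))[0][:2]
    return x,sol,np.std(res-A@sol),len(res)
E
python3 - <<'E'
from arc import *
f=grab_frame("scene");A=np.r_[-10:100:5,120:190:5]
fl=lambda zb:(lambda x,y:[np.vstack([circ(x,y,zb,.028),circ(x,y,zb+.005,.028)])])
zb=get_obs()["ee_pos"][2]-.010
p=f["pixels"].astype(np.float32)
print("now",edgefit(f,p.min(2),np.zeros(2),1,fl(zb),(.4325,-.225),A,130))
g=cv2.imread("pics/g2scene.png").astype(np.float32).min(2)
print("g2",edgefit(f,g,np.array([354,164]),16,fl(0),(.5,-.415),A,130,zr=0))
p0=np.load("scene0.npy").astype(np.float32)
print("p0 disc",edgefit(f,p0.min(2),np.zeros(2),1,fl(0),(.5,-.415),A,130,zr=0))
for nm,P in(("scene",p0),("top",np.load("top0.npy").astype(np.float32))):
    ff=f if nm=="scene" else grab_frame("top")
    b=np.ascontiguousarray(P[:,:,2]-P[:,:,0])
    print("stand",nm,edgefit(ff,b,np.zeros(2),1,stand_parts,(.432,-.225),np.arange(0,360,5),60,zr=.012))
E
```

```text
now (array([ 0.4349878 , -0.22905472]), array([-0.01700591, -0.04660554,  0.57831191]), np.float64(0.06976271355257546), 29)
g2 (array([ 0.50164592, -0.41781978]), array([-0.00280429,  0.00817474,  0.40563245]), np.float64(0.09769691195143995), 36)
p0 disc (array([ 0.49834503, -0.41104175]), array([-0.00268124,  0.00944523,  0.28135185]), np.float64(0.060662145815280524), 36)
stand scene (array([ 0.43323378, -0.22482787]), array([-0.00074342, -0.00111738, -0.03611111]), np.float64(0.2039895921849734), 72)
stand top (array([ 0.43181636, -0.2254375 ]), array([-0.00030995, -0.00019327,  0.02986111]), np.float64(0.17030584447835898), 72)
```

```bash
python3 -m jog '[0.6,0,-0.0012,0.003,0,0,0,0.6,0,0,0.0025,0,0,0,0.6,0,0,0,0,0,0]';python3 -m jog '[0.6,0,0,0.002,0,0,0,0.6,0,0,0,0,0,0]';python3 -m jog '[0.6,0,0,0.002,0,0,0,0.6,0,0,0,0,0,0]'
```

```text
time: 8.07
ee_pos: [0.4315, -0.2246, 0.022]
orientation: [-180.0, 0.0, 14.1]
ft_force: [0.4, 0.4, -0.7]
grip_width: 0.44
time: 8.23
ee_pos: [0.4315, -0.2244, 0.02]
orientation: [-180.0, 0.0, 14.2]
ft_force: [-0.0, 1.7, -1.3]
grip_width: 0.441
time: 8.4
ee_pos: [0.4316, -0.2244, 0.018]
orientation: [-180.0, 0.0, 14.2]
ft_force: [0.3, 1.1, -1.6]
grip_width: 0.436
```

```bash
python3 -m jog '[0.6,0,0,0.0015,0,0,0,0.6,0,0,0,0,0,0]';python3 -m jog '[0.6,0,0,0.001,0,0,0,0.6,0,0,0,0,0,0]'
python3 - <<'E'
from m import *
f=grab_frame("scene");crop(f,proj(f,[[.432,-.226,.02]])[0],30,"pics/p2scene.png",10)
E
```

```text
time: 8.57
ee_pos: [0.4317, -0.2244, 0.0169]
orientation: [-180.0, 0.0, 14.2]
ft_force: [-0.6, 1.9, 1.5]
grip_width: 0.44
time: 8.73
ee_pos: [0.4317, -0.2244, 0.0168]
orientation: [-180.0, -0.0, 14.2]
ft_force: [-1.7, 2.0, 9.1]
grip_width: 0.442
```

View pics/p2scene.png

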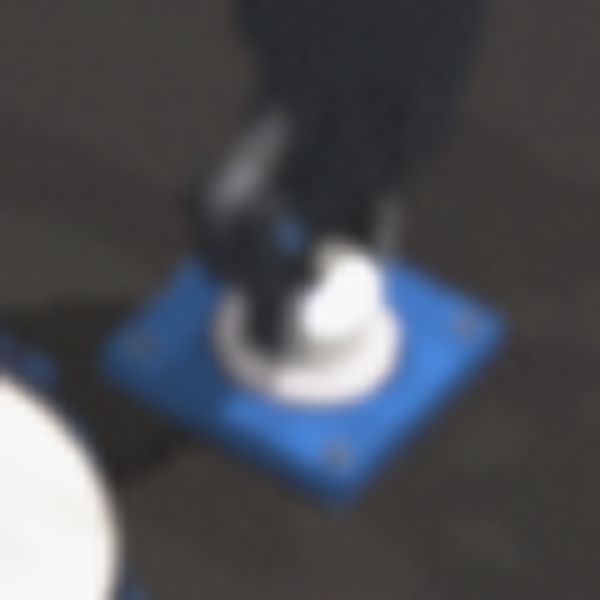

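```bash
python3 -m jog '[0.5,0,0,-0.001,0,0,0,0.3,0,0,0,0,0,0,0.1,0,0,0,0,0,0,0.1,0,0,0,0,0,0,0.0,0,0,-0.015,0,0,0,0.0,0,0,-0.03,0,0,0,0.0,0,0,-0.035,0,0,0,0.0,0,0,-0.035,0,0,0]';python3 -m jog '[0,0,0,-0.035,0,0,0,0,0,0,-0.035,0,0,0,0,-0.009,-0.03,0,0,0,0,0,-0.009,-0.03,0,0,0,0,0,-0.009,-0.03,0,0,0,0,0,-0.009,-0.03,0,0,0,0,0,-0.009,-0.03,0,0,0,0,0,0,0,0,0,0,0]'
python3 - <<'E'
from m import *
for n in("scene","top"):
    f=grab_frame(n);crop(f,proj(f,[[.432,-.226,.02]])[0],30,f"pics/p3{n}.png",10)
    cv2.imwrite(f"pics/f3{n}.png",f["pixels"][:,:,::-1]);np.save(n+"3.npy",f["pixels"])
E
```

```text
time: 9.45
ee_pos: [0.431, -0.2245, 0.1325]
orientation: [-179.9, 0.1, 14.1]
ft_force: [0.8, -0.7, -1.2]
grip_width: 0.999
time: 10.12
ee_pos: [0.347, -0.0856, 0.2013]
orientation: [-179.8, 0.3, 14.5]
ft_force: [-0.7, -0.2, -0.5]
grip_width: 0.999
```

View pics/p3scene.png

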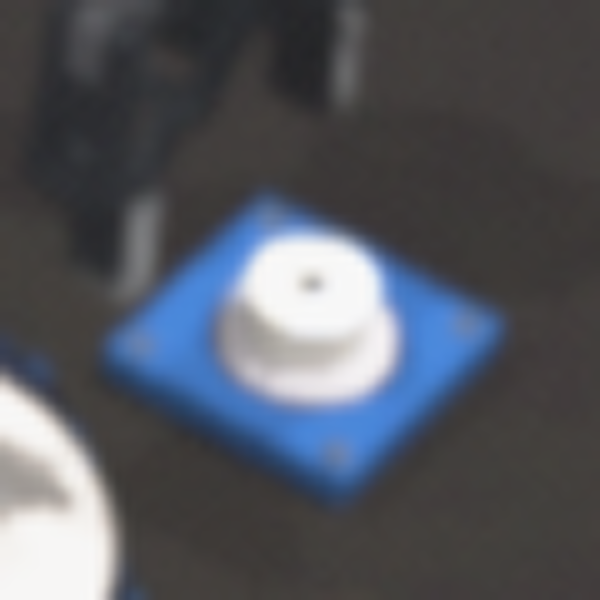

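View pics/f3top.png

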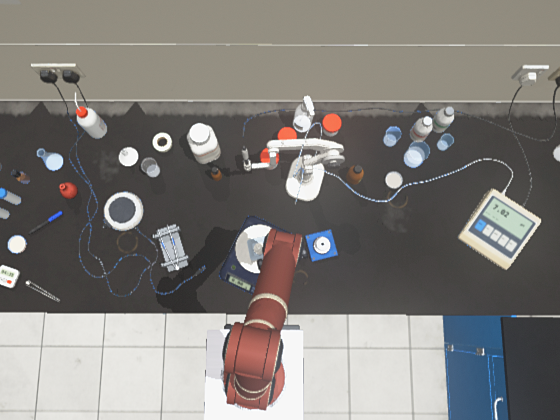

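View pics/f3scene.png

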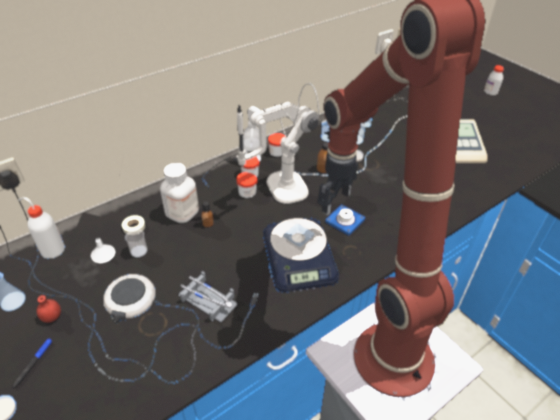

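```bash
python3 -m jog '[0,0.0144,-0.0287,0,0,0,0,0,0.0144,-0.0287,0,0,0,0,0,0.0144,-0.0287,0,0,0,0,0,0.0144,-0.0287,0,0,0,0,0,0.0144,-0.0287,0,0,0,0,0,0.0144,-0.0287,0,0,0,0,0,0.0144,-0.0287,0,0,0,0,0,0.0144,-0.0287,0,0,0,0]';python3 -m jog '[0,0.0144,-0.0287,0,0,0,0,0,0.0144,-0.0287,0,0,0,0,0,0.0144,-0.0287,0,0,0,0,0,0.0144,-0.0287,0,0,0,0,0,0,0,0.02,0,0,-4.4,0,0,0,0.03,0,0,-4.4,0,0,0,0.03,0,0,0,0,0,0,0,0,0,0]'
```

```text
time: 10.88
ee_pos: [0.4089, 0.1614, 0.2018]
orientation: [180.0, -0.1, 14.0]
ft_force: [1.1, -0.4, -0.2]
grip_width: 1.0
time: 11.55
ee_pos: [0.4332, 0.283, 0.1166]
orientation: [179.8, 0.6, 22.8]
ft_force: [-0.4, -0.7, -1.0]
grip_width: 1.0
```

```bash
python3 -m jog '[0,0.0006,-0.0084,0,0,0,0,0,0,0,0.03,0,0,0,0,0,0,0.025,0,0,0,0,0,0,0,0,0,0]'
python3 - <<'E'
from m import *
for n in("scene","top"):
    f=grab_frame(n);crop(f,proj(f,[[.432,.29,.03]])[0],35,f"pics/t1{n}.png",9)
E
```

```text
time: 11.88
ee_pos: [0.4314, 0.2936, 0.0651]
orientation: [180.0, 0.2, 22.9]
ft_force: [0.0, 0.2, -0.2]
grip_width: 1.002
```

View pics/t1scene.png

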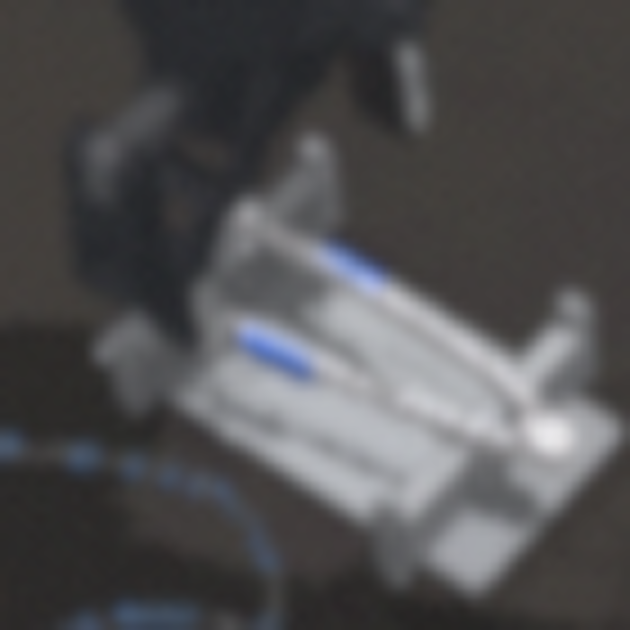

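View pics/t1top.png

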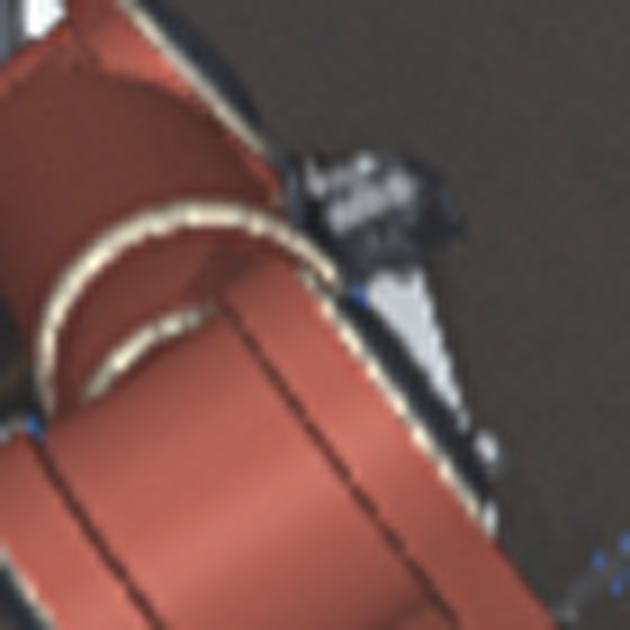

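```bash
python3 -m jog '[0,-0.0018,0.002,0.015,0,0,0,0,0,0,0.02,0,0,0,0,0,0,0.0135,0,0,0,0,0,0,0,0,0,0]'
python3 - <<'E'
from m import *
for n in("scene",):
    f=grab_frame(n);crop(f,proj(f,[[.432,.29,.03]])[0],35,f"pics/t2{n}.png",9)
E
```

```text
time: 12.32
ee_pos: [0.4318, 0.2917, 0.0187]
orientation: [180.0, -0.0, 22.9]
ft_force: [-0.4, -0.2, 0.2]
grip_width: 1.004
```

View pics/t2scene.png

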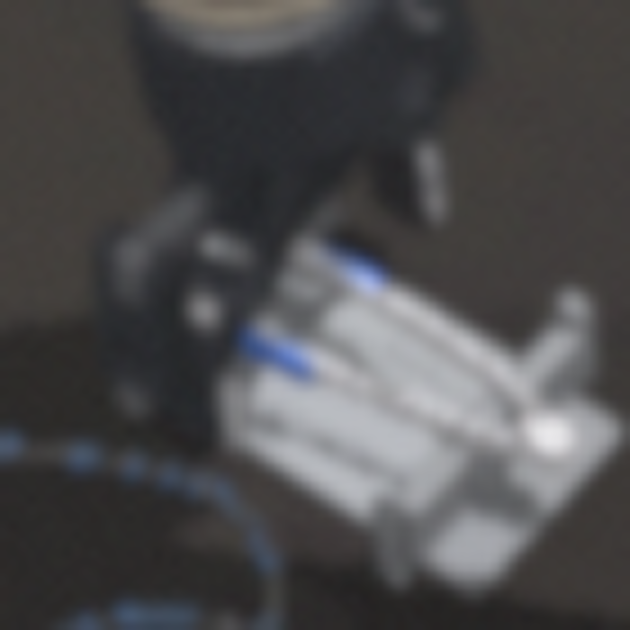

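Run:
```python
from m import *
f=grab_frame("scene");e=get_obs()["ee_pos"];o=proj(f,[[.432,.29,.03]])[0].astype(int)-35
a=np.radians(22.9);X=np.array([np.cos(a),np.sin(a),0]);Y=np.array([-np.sin(a),np.cos(a),0])
for x in(-.011,0,.011):
  for y in(.0425,.057):
   for z in(.031,.05):
    P=e*[1,1,0]+x*X+y*Y+[0,0,z];print(x,y,z,((proj(f,P)[0]-o+.5)*9).round())
for y in(.019,-.019):
  for x in (-.012,.012):print("pad",x,y,((proj(f,e*[1,1,0]+x*X+y*Y+[0,0,.04])[0]-o+.5)*9).round())
print("bow",((proj(f,e*[1,1,0]-.09*X+[0,0,.04])[0]-o+.5)*9).round())
```

```text
-0.011 0.0425 0.031 [254. 440.]
-0.011 0.0425 0.05 [247. 401.]
-0.011 0.057 0.031 [223. 476.]
-0.011 0.057 0.05 [215. 437.]
0 0.0425 0.031 [224. 424.]
0 0.0425 0.05 [217. 385.]
0 0.057 0.031 [193. 459.]
0 0.057 0.05 [185. 421.]
0.011 0.0425 0.031 [195. 408.]
0.011 0.0425 0.05 [187. 369.]
0.011 0.057 0.031 [163. 443.]
0.011 0.057 0.05 [155. 404.]
pad -0.012 0.019 [303. 367.]
pad 0.012 0.019 [238. 332.]
pad -0.012 -0.019 [381. 277.]
pad 0.012 -0.019 [317. 244.]
bow [558. 436.]
```

```bash
python3 -m jog '[0.2,-0.001,0,0.0025,0,0,0,0.4,0,0,0,0,0,0,0.5,0,0,0,0,0,0,0.56,0,0,0,0,0,0,0.6,0,0,0,0,0,0,0.64,0,0,0,0,0,0,0.67,0,0,0,0,0,0,0.67,0,0,0,0,0,0]';python3 -m jog '[0.69,0,0,0,0,0,0,0.69,0,0,0,0,0,0,0.69,0,0,0,0,0,0]'
python3 - <<'E'
from m import *
for n in("scene","top"):
    f=grab_frame(n);crop(f,proj(f,[[.44,.295,.03]])[0],35,f"pics/t3{n}.png",9)
E
```

```text
time: 13.08
ee_pos: [0.4313, 0.2913, 0.0173]
orientation: [-180.0, -0.1, 22.9]
ft_force: [0.2, -1.1, 8.4]
grip_width: 0.33
time: 13.33
ee_pos: [0.4313, 0.2912, 0.0174]
orientation: [180.0, -0.1, 22.9]
ft_force: [0.3, -1.3, 9.1]
grip_width: 0.313
```

View pics/t3scene.png

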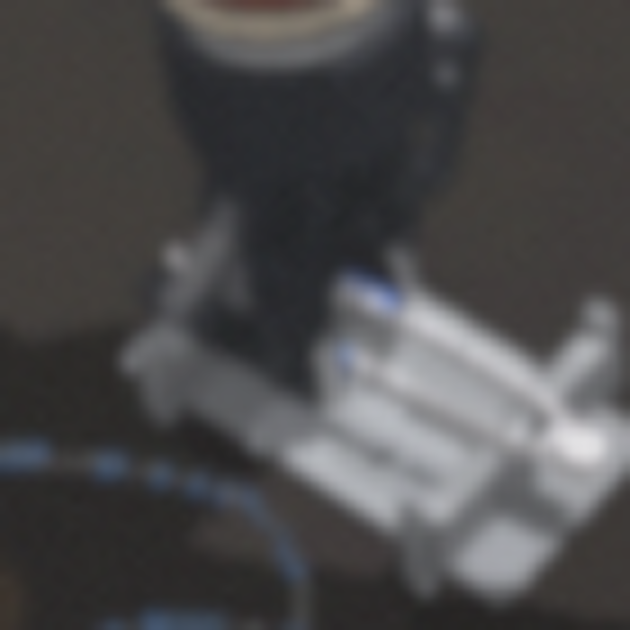

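View pics/t3top.png

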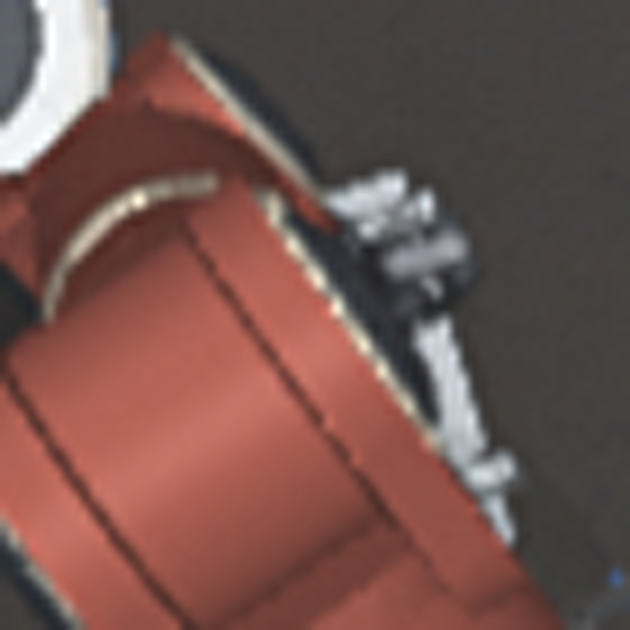

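```bash
python3 -m jog '[0.69,0,0,-0.003,0,0,0,0.69,0,0,-0.006,0,0,0,0.69,0,0,-0.01,0,0,0,0.69,0,0,-0.015,0,0,0,0.69,0,0,-0.02,0,0,0,0.69,0,0,-0.02,0,0,0,0.69,0,0,-0.01,0,0,0,0.69,0,0,0,0,0,0]';python3 -m jog '[0.69,0,0,0,0,0,0]'
python3 - <<'E'
from m import *
e=get_obs()["ee_pos"]
for n in("scene","top"):
    f=grab_frame(n);crop(f,proj(f,[e+[.02,.01,.02]])[0],35,f"pics/t4{n}.png",9)
E
```

```text
time: 14.1
ee_pos: [0.4316, 0.292, 0.1024]
orientation: [-179.9, -0.3, 22.9]
ft_force: [0.8, 0.8, -0.7]
grip_width: 0.312
time: 14.18
ee_pos: [0.4304, 0.291, 0.1002]
orientation: [-180.0, -0.1, 22.9]
ft_force: [-0.6, 0.6, -0.4]
grip_width: 0.311
```

View pics/t4scene.png

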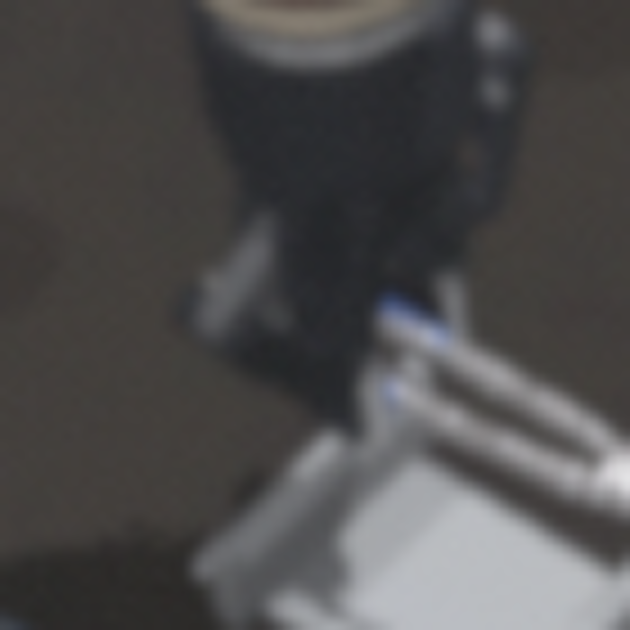

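View pics/t4top.png

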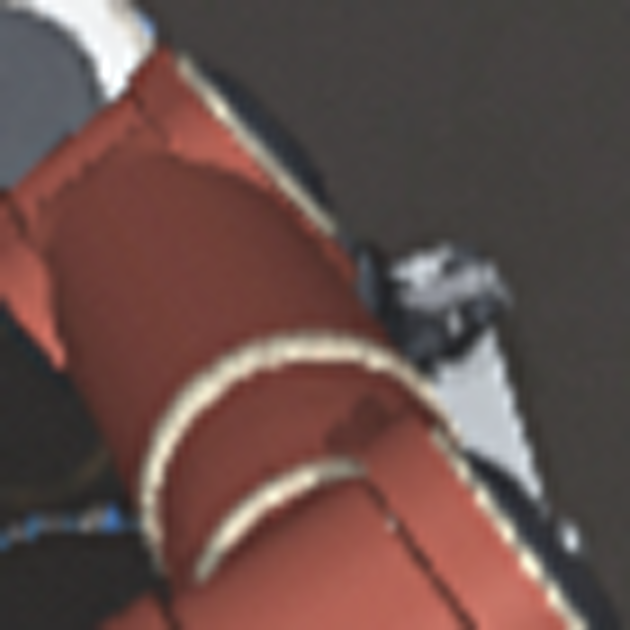

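```bash
python3 -m jog '[0.69,0,0,-0.015,0,0,0,0.69,0,0,-0.025,0,0,0,0.69,0,0,-0.025,0,0,0,0.69,0,0,-0.025,0,0,0,0.69,0,0,-0.015,0,0,0,0.69,-0.0025,0.0054,0,0,0,0,0.69,-0.005,0.0108,0,0,0,0,0.69,-0.0075,0.0162,0,0,0,0]'
python3 -m jog '[0.69,-0.01,0.0216,0,0,0,0,0.69,-0.01,0.0216,0,0,0,0,0.69,-0.01,0.0216,0,0,0,0,0.69,-0.01,0.0216,0,0,0,0,0.69,-0.01,0.0216,0,0,0,0,0.69,-0.01,0.0216,0,0,0,0,0.69,-0.01,0.0216,0,0,0,0,0.69,-0.01,0.0216,0,0,0,0]'
python3 -m jog '[0.69,-0.01,0.0216,0,0,0,0,0.69,-0.01,0.0216,0,0,0,0,0.69,-0.01,0.0216,0,0,0,0,0.69,-0.01,0.0216,0,0,0,0,0.69,-0.01,0.0216,0,0,0,0,0.69,-0.01,0.0216,0,0,0,0,0.69,-0.01,0.0216,0,0,0,0,0.69,-0.01,0.0216,0,0,0,0]'
python3 -m jog '[0.69,-0.01,0.0216,0,0,0,0,0.69,-0.01,0.0216,0,0,0,0,0.69,-0.01,0.0216,0,0,0,0,0.69,-0.01,0.0216,0,0,0,0,0.69,-0.01,0.0216,0,0,0,0,0.69,-0.0075,0.0162,0,0,0,0,0.69,-0.005,0.0108,0,0,0,0,0.69,-0.0025,0.0054,0,0,0,0]'
```

```text
time: 14.95
ee_pos: [0.4278, 0.2548, 0.203]
orientation: [-180.0, 0.2, 23.1]
ft_force: [0.1, -0.2, -0.8]
grip_width: 0.311
time: 15.62
ee_pos: [0.4205, 0.0623, 0.2027]
orientation: [-180.0, 0.3, 22.9]
ft_force: [0.9, 0.7, -0.5]
grip_width: 0.31
time: 16.28
ee_pos: [0.4137, -0.127, 0.2027]
orientation: [-179.8, 0.3, 22.9]
ft_force: [-0.7, 0.3, -0.9]
grip_width: 0.312
time: 16.95
ee_pos: [0.4091, -0.2817, 0.203]
orientation: [-179.8, 0.2, 22.7]
ft_force: [-0.4, 0.0, -0.1]
grip_width: 0.309
```

```bash
python3 -m jog '[0.69,0,0,0.01,0,0,-5,0.69,0,0,0.018,0,0,-7,0.69,0,0,0.02,0,0,-7,0.69,0,0,0.02,0,0,-7,0.69,0,0,0.02,0,0,-7,0.69,0,0,0.02,0,0,-7,0.69,0,0,0.018,0,0,-7,0.69,0,0,0.01,0,0,0]'; python3 -m jog '[0.69,0,0,0.0,0,0,0,0.69,0,0,0,0,0,0]'
python3 - <<'E'
from m import *
e=get_obs()["ee_pos"]
for n in("scene","top"):
    f=grab_frame(n);crop(f,proj(f,[[.425,-.23,.06]])[0],35,f"pics/t5{n}.png",9);np.save(n+"5.npy",f["pixels"])
E
```

```text
time: 17.62
ee_pos: [0.4096, -0.2782, 0.0663]
orientation: [-179.7, -0.1, 70.1]
ft_force: [0.1, -0.2, -0.1]
grip_width: 0.313
time: 17.78
ee_pos: [0.4111, -0.2793, 0.0685]
orientation: [-179.9, -0.0, 69.8]
ft_force: [0.6, 0.2, -0.2]
grip_width: 0.308
```

View pics/t5scene.png

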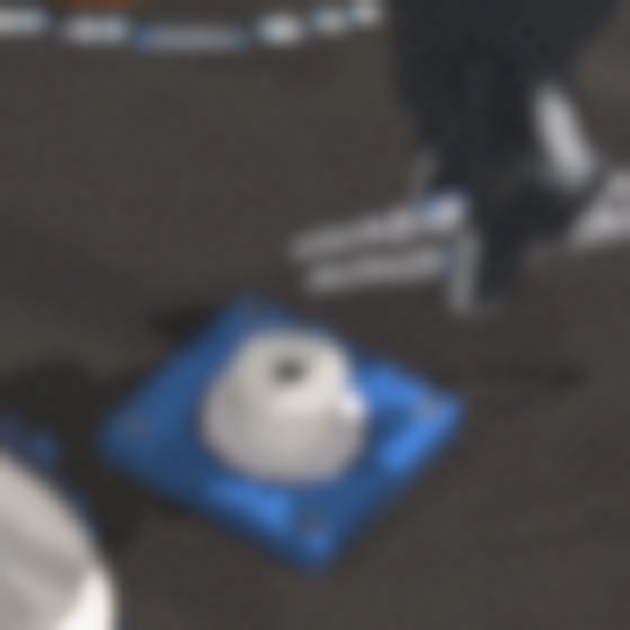

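View pics/t5top.png

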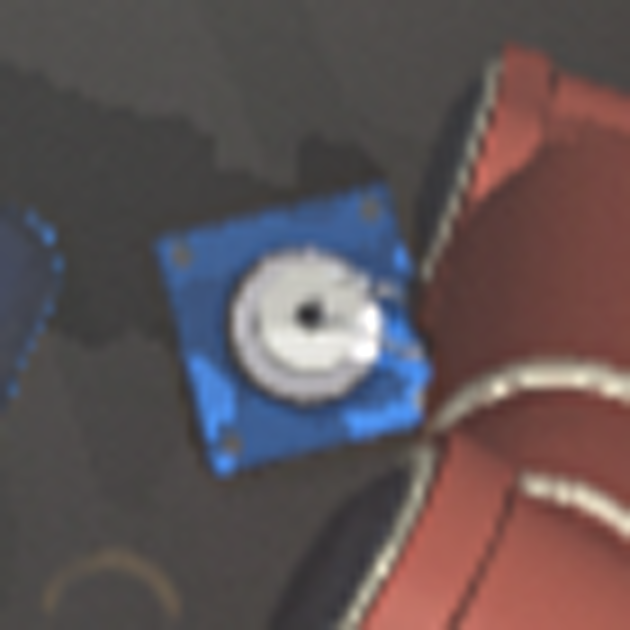

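```bash
cat > ov.py <<'E'
from m import *
def ov(n,f,name,L=.06,gap=.015,zo=.0176,k=9,c=(.425,-.23,.06),r=35):
    o_=get_obs();e=o_["ee_pos"];a=np.radians(o_["orientation"][2]);X=np.array([np.cos(a),np.sin(a),0]);Y=np.array([-np.sin(a),np.cos(a),0])
    o=proj(f,[c])[0].astype(int)-r;im=cv2.resize(f["pixels"][o[1]:o[1]+2*r,o[0]:o[0]+2*r,::-1],None,fx=k,fy=k,interpolation=cv2.INTER_CUBIC)
    g=e+[0,0,zo]
    for P,cl in((g+L*X+gap/2*Y,(0,255,0)),(g+L*X-gap/2*Y,(0,0,255)),(np.array([.4315,-.2245,.033]),(255,255,0)),(g,(255,0,255))):
        q=((proj(f,P)[0]-o+.5)*k).round();print(n,q);cv2.drawMarker(im,tuple(map(int,q)),cl,cv2.MARKER_CROSS,14,1)
    cv2.imwrite(name,im)
E
python3 - <<'E'
from ov import *
a=[]
for n in("scene","top"):
    f=grab_frame(n);ov(n,f,f"pics/o5{n}.png")
cv2.imwrite("pics/o5.png",cv2.resize(np.hstack([cv2.imread("pics/o5scene.png"),cv2.imread("pics/o5top.png")]),(800,400)))
E
```

```text
scene [313. 274.]
scene [297. 245.]
scene [293. 375.]
scene [467. 228.]
top [308. 311.]
top [322. 273.]
top [305. 318.]
top [472. 350.]
```

View pics/o5scene.png

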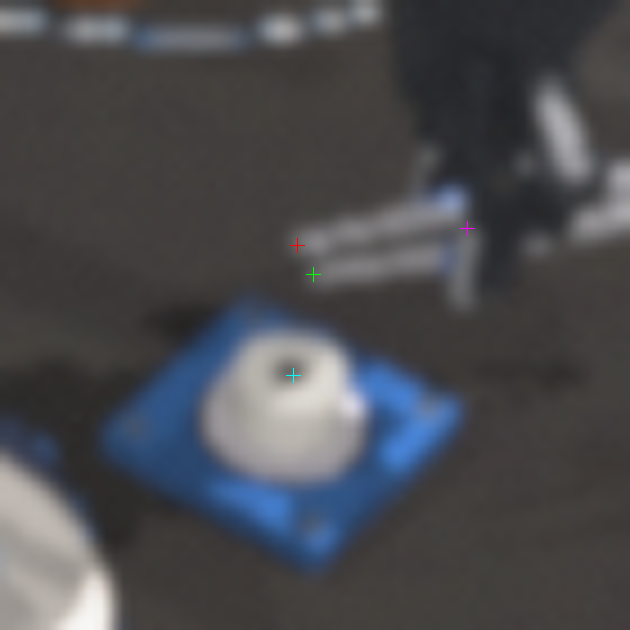

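View pics/o5top.png

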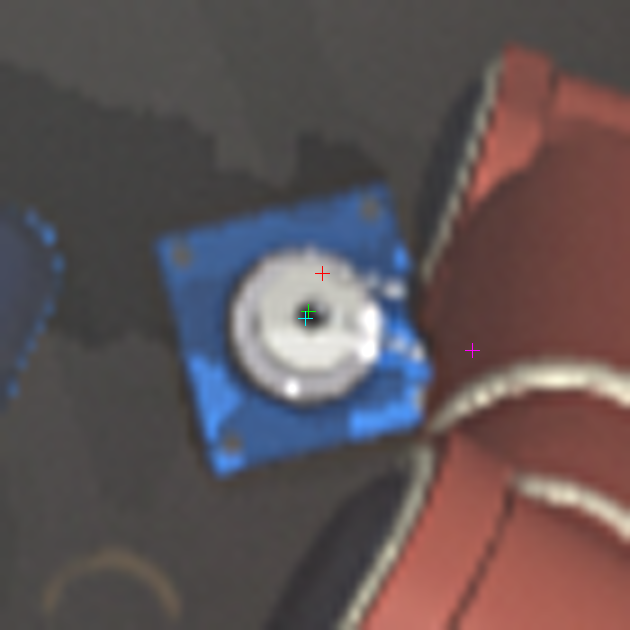

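```bash
python3 -m jog '[0.7,-0.001,0,0.008,0,0,0,0.705,0,0,0.01,0,0,0,0.705,0,0,0.01,0,0,0,0.705,0,0,0.005,0,0,0,0.71,0,0,0.003,0,0,0,0.71,0,0,0,0,0,0,0.71,0,0,0,0,0,0]'
python3 - <<'E'
from ov import *
for n in("scene","top"):
    f=grab_frame(n);ov(n,f,f"pics/o6{n}.png",gap=.012,k=16,r=18,c=(.43,-.225,.045));np.save(n+"6.npy",f["pixels"])
E
```

```text
time: 18.57
ee_pos: [0.411, -0.2808, 0.0325]
orientation: [-180.0, -0.0, 69.9]
ft_force: [1.0, -0.3, -0.6]
grip_width: 0.293
scene [316. 302.]
scene [293. 261.]
scene [296. 346.]
scene [588. 225.]
top [300. 322.]
top [319. 268.]
top [302. 310.]
top [583. 395.]
```

View pics/o6scene.png

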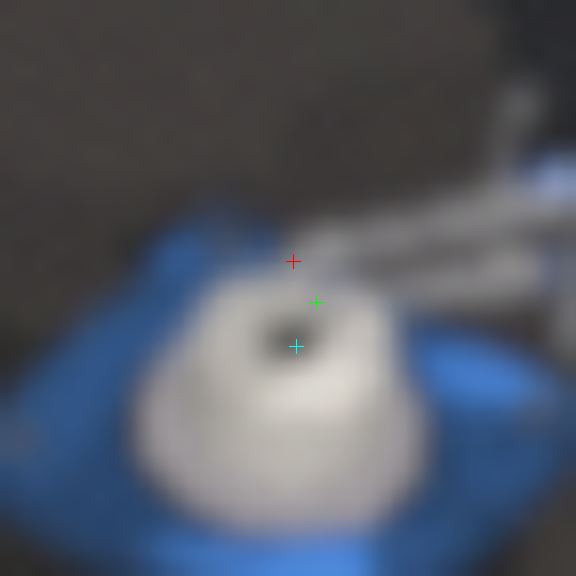

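View pics/o6top.png

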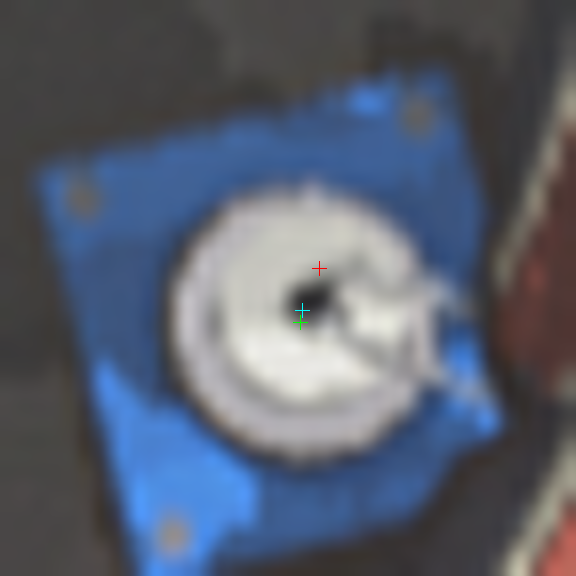

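Run:
```python
from ov import *
out=[]
for n,(u,v) in(("scene",(345,213)),("top",(322,244))):
    for s in "36":
        p=np.load(n+s+".npy")[v-13:v+13,u-13:u+13,::-1].astype(float)
        p=np.clip((p-90)*255/150,0,255).astype(np.uint8)
        out.append(cv2.resize(p,(390,290) if 0 else (300,300),interpolation=cv2.INTER_NEAREST))
cv2.imwrite("pics/c6.png",np.vstack([np.hstack(out[:2]),np.hstack(out[2:])]))
```

```text
(no output)
```

View pics/c6.png

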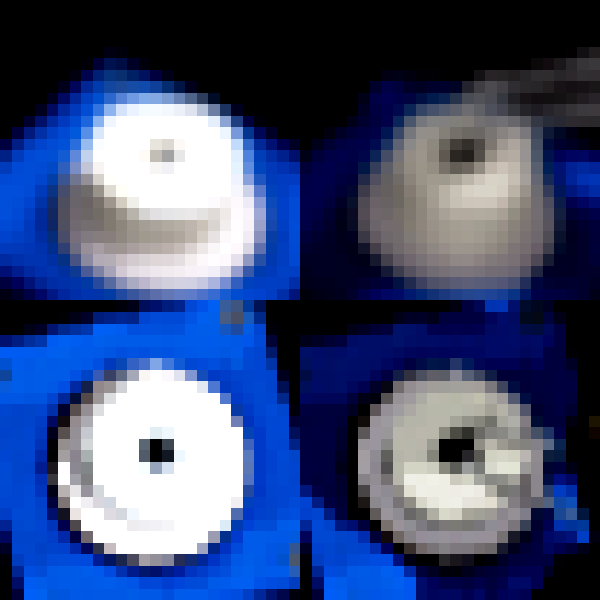

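```bash
python3 -m jog '[0.713,0.001,0,0.001,0,0,0,0.713,0.001,0,0.001,0,0,0,0.713,0,0,0,0,0,0,0.713,0,0,0,0,0,0]'
python3 - <<'E'
from ov import *
f=grab_frame("scene");p=np.load("scene5.npy").astype(np.float32).mean(2)
e=np.array([.4111,-.2793,.0685]);a=np.radians(69.8);X=np.array([np.cos(a),np.sin(a),0]);Y=np.array([-np.sin(a),np.cos(a),0])
for L in np.arange(.03,.066,.003):
    y=np.linspace(-.025,.025,101);P=e+[0,0,.0226]+L*X+y[:,None]*Y;q=proj(f,P).astype(np.float32)
    v=cv2.remap(p,q[:,0].reshape(1,-1),q[:,1].reshape(1,-1),cv2.INTER_CUBIC)[0]
    pk=[i for i in range(1,100) if v[i]>v[i-1] and v[i]>=v[i+1] and v[i]>75]
    print(round(L,3),[(round(y[i]*1e3,1),int(v[i])) for i in pk])
E
```

```text
time: 19.0
ee_pos: [0.4118, -0.2789, 0.0309]
orientation: [180.0, -0.0, 70.0]
ft_force: [-0.1, 1.0, 0.1]
grip_width: 0.288
0.03 [(np.float64(-4.5), 130), (np.float64(14.5), 123)]
0.033 [(np.float64(-5.0), 134), (np.float64(14.0), 124)]
0.036 [(np.float64(-4.0), 127), (np.float64(14.0), 125)]
0.039 [(np.float64(-4.5), 120), (np.float64(13.0), 126)]
0.042 [(np.float64(-4.0), 117), (np.float64(13.0), 125)]
0.045 [(np.float64(-4.0), 120), (np.float64(12.5), 120)]
0.048 [(np.float64(-3.5), 124), (np.float64(13.0), 115)]
0.051 [(np.float64(-3.5), 121), (np.float64(12.5), 115)]
0.054 [(np.float64(-3.5), 117), (np.float64(12.0), 120)]
0.057 [(np.float64(-3.0), 114), (np.float64(12.5), 124)]
0.06 [(np.float64(-2.5), 109), (np.float64(13.5), 118)]
0.063 [(np.float64(-1.5), 95), (np.float64(14.0), 102)]
0.066 [(np.float64(0.5), 77), (np.float64(1.5), 77), (np.float64(14.0), 80), (np.float64(15.0), 80)]
```

```bash
python3 -m jog '[0.71,0,0,0,0,0,0,0.71,0,0,0,0,0,0,0.71,0,0,0,0,0,0,0.71,0,0,0,0,0,0,0.71,0,0,0,0,0,0,0.71,0,0,0,0,0,0,0.71,0,0,0,0,0,0,0.71,0,0,0,0,0,0]'
python3 - <<'E'
from ov import *
im=[]
for n,uv in(("scene",(345,213)),("top",(322,244))):
    f=grab_frame(n);u,v=uv;p=f["pixels"][v-15:v+15,u-15:u+15,::-1].astype(float)
    im.append(cv2.resize(np.clip((p-60)*1.5,0,255).astype(np.uint8),(390,390),interpolation=cv2.INTER_CUBIC))
cv2.imwrite("pics/c7.png",np.hstack(im));o=get_obs();print(o["ee_pos"],o["grip_width"],o["ft_force"])
E
```

```text
time: 19.72
ee_pos: [0.4117, -0.279, 0.0308]
orientation: [180.0, -0.0, 69.9]
ft_force: [-0.4, -0.4, -0.2]
grip_width: 0.29
[ 0.41171643 -0.27901853  0.0307996 ] 0.2908452269034984 [ 0.31697735 -0.73815189 -0.55142185]
```

View pics/c7.png

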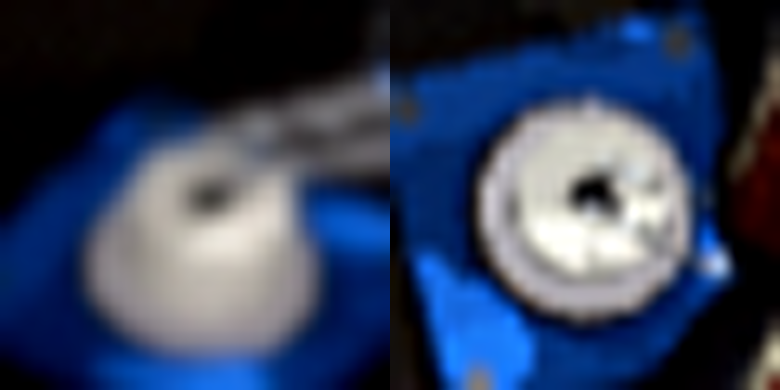

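```bash
python3 -c "
from workcell import *
print(close_job())"
```

```text
the job is handed in; nothing more can be done
None
```

I handed the job in at about 19.8 s. The disc is in the pocket and the gripper is holding the tweezers over the dot. No verdict was reported, so everything below rests on my own checks.

- **Disc:** I gripped it twice, 90° apart, to centre it in the fingers, then lowered it into the pocket. It touched down at a tool height of 16.8 mm, which matches the pocket floor and not the rim. After I let go, the pictures showed it seated with the dot up.
- **Tweezers pose:** They were lifted off the rest, carried over and held level. By calculation the tips are about 15 to 16 mm above the white face, one each side of the dot. Just before handing in, the arm was still and the wrist force was under 1 N.
- **Tip gap:** I estimate about 12 mm, from a finger opening of 0.291, which I convert to about 26 mm over the pads. I took a linkage model for that conversion; it agreed with the 40 mm boss to within about 1 mm. A measurement in the scene camera at a slightly wider setting agreed to within about 1 mm.

**Weak or disagreeing checks:**
- In the last pictures the thin leaves hardly show against the white face, so the final tip position and gap come mainly from the scene picture taken about 4 cm higher, plus the arm's own readings. In that picture the tips matched the prediction.
- One top view suggested the tips were up to 5 or 6 mm short of the dot along the tweezers. I moved them 2 mm forward to allow for that.
- The two camera estimates of where the disc was held over the stand differed by several millimetres before I lowered it. The contact height settled that.

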